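# Hold the clamp-release dial of a rotor station at its third click

### The arm

A 6-joint arm with a two-finger parallel gripper is mounted at the origin on the work surface. World frame = base frame: x ahead of the robot, y to its left, z up, the work surface at z = 0. Lengths are in m, angles in degrees, forces in N, time in s.
With the tool pointing down it reaches from about 0.4 to 0.825 m from the base axis. Payload 7 kg.
Tool frame: the origin (TCP) lies on the centre line of the jaws, within the pads' length; the fingertips stand 11 mm ahead of it and the grasp point (between the pads) lies 8 mm behind it; z points along the fingers, y is the line along which they close (so a half turn about z gives the same grasp; the last joint's range is limited). The gripper opens to 88 mm and grips with 3 to 60 N. Pads are 19 mm wide; open, the fingers measure 130 mm over their backs; the gripper's body (78 mm by 193 mm) begins 47 mm behind the grasp point.
Start: joints at [91.564, 20.546, 0.682, 0, -70.136, -16.507], TCP at [0.174, 0.652, 0.21] pointing down, gripper open.
Joint ranges: [-176.03, 176.03], [-82.01, 121.73], [-58.28, 71.71], [-173.87, 95.51], [-174.79, -0.11], [-173.66, 173.66]. Speed limits (degrees/s): [136.94, 136.94, 172.46, 180, 180, 180].

### API

Orientations are given as [roll, pitch, yaw] about the fixed x, y, z axes, in that order (R = Rz(yaw) Ry(pitch) Rx(roll)).
In Python, from plant import r, capture, camera_model, job gives the robot as it stands.
- The arm moves only by the tool drive_tool, never from a script. Its argument "increments" is a list that holds one entry, the list of rows, each a list of 5 numbers: the gripper's target within -1 to 1 (fully open at 1, half-way at 0, shut at -1), then the shift along the tool's x, y, z scaled (see below), then the turn about the tool's z scaled (see below). In form: [[[gripper, tx, ty, tz, roll], ...]]. A call has 1 to 5 rows; each row is the pose to reach, as a shift and turn from the pose commanded when the call began, along the tool's axes at that moment, turning the shorter way round; what a row does not reach only later rows make up. The controller multiplies each number of a shift by 120 mm and each number of a turn by 360 degrees. A row lasts 1/8 s, in which the tool goes at most 62.5 mm and 10.7 degrees, less where a joint would pass 70% of its speed; a pose out of reach is approached as far as the arm can. A call with a number of a shift or a turn outside -1 to 1 is refused whole. A call with a gripper value outside its range is refused whole. The fingers move at their own pace and stop on an object; "squeeze" is the grip in N (left out, the last holds). Time passes only in rows, so rows that repeat a pose let the fingers close. It gives the time, the measured TCP pose, the force, the opening and the grip force at its end, in the units of the state.
- r.get_state(): the state, without advancing time (a new reading comes with each control period).
- capture(name): name is "scene" or "top" or "wrist"; returns the picture (384x512x3 uint8, red, green, blue); there is no depth.
- camera_model(name): a dict with "camera_matrix" (3x3 intrinsics, pixels), "rvec" (rotation vector, rad) and "tvec" (3), from world to camera coordinates, as OpenCV has them. Camera axes: x right, y down, z forward; pixel columns grow to the right and rows downward; lengths in m; the calibration is good to about 2 mm. A picture is of the moment at which its call begins: read the wrist's pose just before it. camera_model takes no time and is no camera call; for the wrist camera it gives the pose at the moment of the call.
- job.close_job(): hands the job in; it is judged then, once.
The state is a dict: "time_s": time; "joints": joint angles; "qd": joint speeds; "joint_torque": joint torques, N m; "tcp_pos": TCP position; "eef_rot": TCP orientation; "contact_force": force on the tool from outside, world axes, zero at the start; "moment": the same for the moment, N m; "gripper_width": finger opening in m; "gripper_force": force on a finger pad.
Only numpy, scipy, OpenCV 4.12 (cv2) and the standard library are available. Lean on these libraries where they do the work, as an engineer would, in place of code of your own. Each camera call takes 0.05 s, during which the arm holds its last target. There are 200 camera calls.

### The job

Take hold of the blue handle of the rotor station's clear guard and swing the guard wide open, to about a right angle. Then press the red paddle of the spring-return clamp-release dial down with the fingers, past its first two clicks to the third (pointer at the green peg, no further), and finish while still holding it there against its spring, the guard staying open. Leave the rotor in its cradle and the other things on the table where they are.

Things in the scene. Friction and masses are not known exactly. Their poses are not given: they have to be found in the camera images.
- station: bench-top rotor station, fixed; origin at table height, about the middle of its base. Its own axes: -x is its front (roughly world -y), +y towards its end nearer the robot, z up. Steel base plate 310 (x) x 270 (y) x 15 mm; grey drive head 170 mm tall at x +107 to +172. The dial is at y +50; the cradle with the rotor at y -55 (top of rotor at z 66 mm)
- guard (a joint): hinge of the clear guard (aluminium edged), in rad: 0 shut (it starts shut or slightly ajar), grows as the free end swings out towards the station's front, stop at 1.75. It stays where it is left; turning it takes about 0.12 N m
- guard_hinge (a point): point on the guard's vertical hinge axis, at the height of its top (z 188 mm); station x -125, y -110: the end far from the robot. The guard is an upright panel 8 mm thick, 220 mm long, z 20 to 185 mm, with a flat top flange (z 182 to 188 mm) reaching 101 mm back over the dial's paddle when shut
- guard_handle (a point): grip point of the handle: an upright round blue post, 18 mm in diameter, standing on the guard's top from z 188 to 248 mm, 195 mm from the hinge axis; this point lies on its axis at z 223 mm. It can be pinched from above from any direction and turns freely about its own axis
- pull: the same blue handle post; origin at the centre of its foot (z 188 mm), carried by the guard
- dial_turn (a joint): turn of the clamp-release dial in rad: 0 at rest (pointer at the white peg), grows as the paddle is pressed down; clicks (notches) at 0.25, 0.50 (yellow pegs) and 0.75 (green peg, the third); then overtravel to a stop at 0.95. A spring returns it to 0 when let go: 0.2 N m at rest, 0.65 N m at the third click, with a ripple of 0.12 N m from the clicks (2 to 8 N at the paddle)
- dial_axis (a point): centre of the dial, on its level axle, which runs along the station's y axis, 85 mm above the table; black hub 64 mm in diameter, between two cheek plates that reach z 105 mm
- paddle_top (a point): centre of the upper face of the red paddle, a flat plate 48 mm (along its arm) x 40 x 8 mm whose middle is 110 mm from the axle; its arm points to the station's front (-x) and stands 0.40 - q rad above level at dial angle q (0.35 rad below level at the third click), so this point's height is about 85 + 110 sin(0.40 - q) + 4 mm: 132 mm at rest, 51 mm at the third click
- dial: the dial with its black hub, red arm and paddle; origin on the axle, at its centre
- rotor: small motor rotor (steel and copper, shaft 110 mm long, 34 mm thick) lying in the cradle; origin at its middle, on its axis
- tray: fixed black tray 200 x 260 x 45 mm with four rotors in it; origin under its centre
- oil: yellow oil bottle with red cap, 52 mm wide, 130 mm tall, standing; bystander, loose
- cup: open steel cup, 70 mm wide, 70 mm tall, standing; bystander, loose
- bearing: steel ball bearing ring, 52 mm wide, 15 mm tall, lying flat; bystander, loose
- driver: screwdriver with orange handle, lying; bystander, loose
- wrench: steel open-end wrench, lying; bystander, loose
- gauge_box: blue flat case 110 x 70 x 35 mm; bystander, loose

How it is judged (in metres and radians):
On the way, in this order (a step that is already met when the one before it is completed fails the run):
1. the guard is being swung open by its handle: the fingers touch the blue post while the guard is more than 0.6 rad open (value of joint guard above 0.6 rad and contact force between the fingers and pull above 0.3 N).
2. the guard is wide open (more than 1.2 rad) (value of joint guard above 1.2 rad), for 0.1 s.
3. the fingers hold the dial at its third click (value of joint dial_turn between 0.64 and 0.87 rad and contact force between the fingers and dial above 1 N), for 0.3 s.
At the end, for the whole second after the job is handed in: The program ends holding: the fingers press the dial with more than 1 N and keep it at the third click (joint between 0.64 and 0.87 rad, at rest within 0.3 rad/s) through the last second, with the guard still open more than 1.15 rad (all of step 3 and value of joint guard above 1.15 rad and velocity of joint dial_turn between -0.3 and 0.3 rad/s); the arm keeps its last pose, push and grip.
It fails at once if the rotor is knocked out of place in its cradle (moved more than 15 mm) (distance of rotor from where it was at the start of the episode above 0.015 m).
It fails at once if a bystander is pushed more than 30 mm (distance of any of oil, cup, bearing, driver, wrench, gauge_box from where it was at the start of the episode above 0.03 m).
It also fails if it takes over 45 s, if anything falls off the work surface, if the arm or the gripper's body presses on something with over 40 N, if the wrist force passes 120 N, or if a joint passes its speed limit or range.

## Working session

There is one attempt and no reset: what is moved stays moved. The work goes in short steps, Python scripts to look and compute and a tool call to move; the robot and the scene stay as the last step left them, time stands still between calls to the robot, and variables do not carry over. Pictures are saved under pics/ and viewed, at most 10 in all, crops included, and the job is handed in when it is done.

Besides the shell and the picture viewer there is one more tool, called after "Call:" as name(argument=value, ...), one argument or row to a line, values as JSON. drive_tool: Moves the arm, as the interface text tells. Its arguments: {"type":"object","properties":{"increments":{"type":"array"},"squeeze":{"type":"number"}},"required":["increments"]}

```bash
mkdir -p pics; cat > h.py <<'E'
import numpy as np, cv2
from plant import r, capture, camera_model, job
def ray(m,uv):
    K=np.array(m["camera_matrix"]);R,_=cv2.Rodrigues(np.array(m["rvec"],float));t=np.array(m["tvec"],float).ravel()
    d=R.T@np.linalg.inv(K)@np.array([uv[0],uv[1],1.]);return -R.T@t,d
def onz(m,uv,z):
    o,d=ray(m,uv);return o+d*(z-o[2])/d[2]
def proj(m,P):
    return cv2.projectPoints(np.array(P,float).reshape(-1,3),np.array(m["rvec"],float),np.array(m["tvec"],float),np.array(m["camera_matrix"]),None)[0].reshape(-1,2)
def tri(m1,p1,m2,p2):
    o1,d1=ray(m1,p1);o2,d2=ray(m2,p2)
    s=np.linalg.lstsq(np.c_[d1,-d2],o2-o1,rcond=None)[0]
    a,b=o1+s[0]*d1,o2+s[1]*d2;return (a+b)/2,np.linalg.norm(a-b)
def blobs(im,lo,hi,amin=30):
    h=cv2.cvtColor(im,cv2.COLOR_RGB2HSV);m=cv2.inRange(h,lo,hi)
    n,l,s,c=cv2.connectedComponentsWithStats(m)
    return [(s[i].tolist(),c[i].round(1).tolist()) for i in range(1,n) if s[i,4]>amin]
E
python3 - <<'E'
from h import *
print(r.get_state())
ims={}
for n in("scene","top"):
    im=capture(n);ims[n]=im;cv2.imwrite(f"pics/{n}0.png",im[:,:,::-1])
    m=camera_model(n);print(n,ray(m,(256,192)))
    print("blue",blobs(im,(100,120,50),(130,255,255)));print("red",blobs(im,(0,150,60),(6,255,255)))
cv2.imwrite("pics/both0.png",np.hstack([ims["scene"],ims["top"]])[:,:,::-1][:, :])
E
```

```text
{'time_s': 0.0, 'joints': array([ 9.15656831e+01,  2.05910669e+01,  6.33680681e-01, -1.98614352e-02,
       -7.01351600e+01, -1.65070306e+01]), 'qd': array([ 0.01005894, -0.10281642, -0.08507639, -0.02474933,  0.00739344,
        0.03859451]), 'joint_torque': array([-1.19388413e-03, -5.82722390e+01,  2.93061054e+01,  6.99684530e+00,
        7.01167941e-03, -1.68958773e-04]), 'tcp_pos': array([0.1739306 , 0.65167491, 0.20902697]), 'eef_rot': array([ 1.79905963e+02, -8.39648084e-03, -1.49481046e+01]), 'contact_force': array([-0.22446677,  0.94952218, -0.49479591]), 'moment': array([-0.01381431,  0.00778916,  0.01809928]), 'gripper_force': 0.0, 'gripper_width': 0.087507131635638}
scene (array([1.22796285, 0.5239963 , 1.12112913]), array([-0.53251221, -0.39492606, -0.74865525]))
blue [([257, 0, 28, 8, 130], [274.0, 2.4]), ([465, 78, 47, 87, 1680], [494.3, 130.0]), ([265, 167, 4, 14, 54], [266.5, 173.7]), ([141, 182, 28, 28, 531], [154.9, 195.4]), ([184, 283, 49, 54, 1468], [207.8, 308.5]), ([452, 318, 20, 18, 274], [461.8, 326.5]), ([253, 334, 55, 50, 1783], [279.4, 361.3])]
red [([284, 207, 19, 18, 101], [292.3, 215.8]), ([185, 231, 8, 7, 43], [188.4, 234.1])]
top (array([0.35457703, 0.02610328, 1.32329242]), array([ 0.15613727,  0.01264964, -0.98771003]))
blue [([139, 65, 40, 35, 1203], [158.4, 81.5]), ([217, 67, 38, 35, 1195], [235.7, 83.3]), ([362, 137, 37, 39, 789], [379.7, 156.3]), ([17, 150, 18, 14, 186], [25.1, 156.6]), ([258, 198, 6, 8, 36], [260.2, 201.1])]
red [([291, 110, 8, 8, 43], [294.4, 113.1]), ([207, 195, 16, 7, 83], [214.2, 198.2])]
```

View pics/scene0.png

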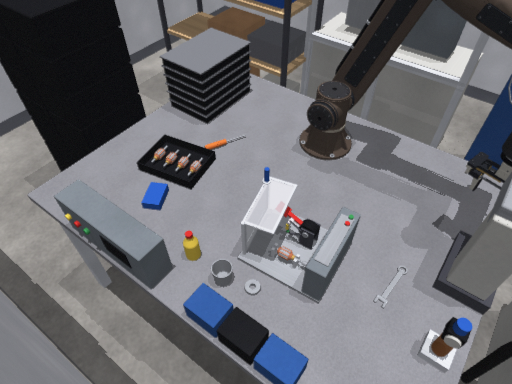

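View pics/top0.png

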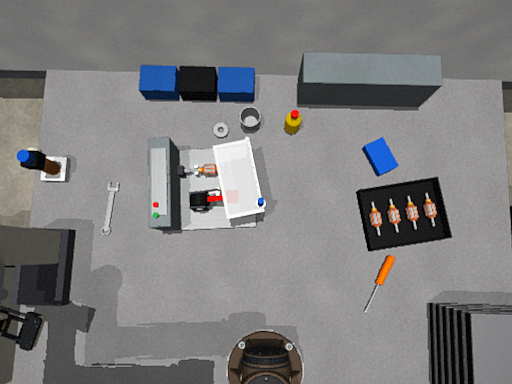

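The scene view shows the station in the middle with the blue post at (266,174). The top view has the post at (260,201), the head at left (150–178, 138–228), and the cup (250,118), bearing (221,130) and oil (293,120) near the hinge end.

```bash
python3 - <<'E'
from h import *
mt,ms=camera_model("top"),camera_model("scene")
P,e=tri(mt,(260.2,200.8),ms,(266.5,173.7));print("post",P,e, "onz .22 top",onz(mt,(260.2,201.1),.22))
for n,uv,z in (("cup",(250,118),.07),("bearing",(221,130),.01),("oil",(294.4,113.1),.13),("driver",(385,270),.015),("box",(379.7,156.3),.035),("wrench",(110,207),0)): print(n,onz(mt,uv,z).round(3))
im=cv2.imread("pics/top0.png")[95:245,135:285];cv2.imwrite("pics/c1.png",cv2.resize(im,(600,600),interpolation=cv2.INTER_CUBIC))
E
```

```text
post [0.50332887 0.02889734 0.2235616 ] 0.0025919543837931843 onz .22 top [0.50363323 0.02776294 0.22      ]
cup [0.797 0.069 0.07 ]
bearing [0.773 0.169 0.01 ]
oil [ 0.795 -0.071  0.13 ]
driver [ 0.319 -0.379  0.015]
box [ 0.689 -0.362  0.035]
wrench [0.499 0.531 0.   ]
```

View pics/c1.png

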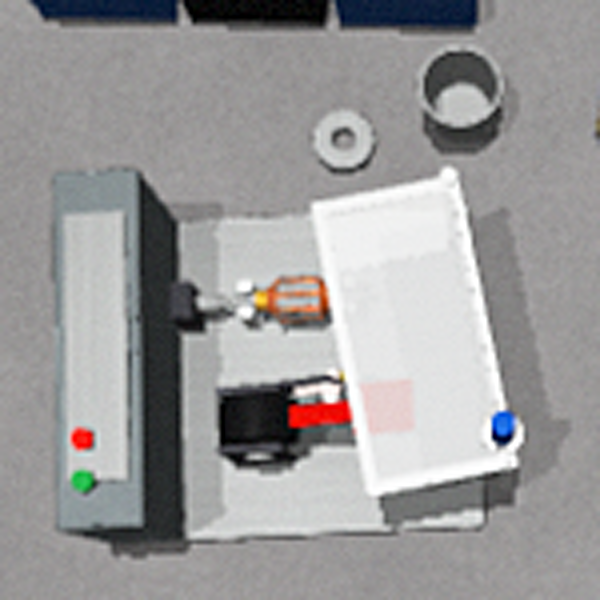

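The crop shows the guard slightly ajar. Its hinge corner is at crop (450,175), the post at (503,425), the head's top edges at x≈53–60 and 137–145, the base's near-front corner at (485,525), and the red paddle at (385,405).

```bash
cat >> h.py <<'E'
def c2p(u,v): return (135+(u+.5)/4-.5, 95+(v+.5)/4-.5)
E
python3 - <<'E'
from h import *
mt=camera_model("top")
q=lambda u,v,z: onz(mt,c2p(u,v),z)
H=q(450,177,.188);P=onz(mt,(260.2,201.1),.222);print("hinge",H,"post",P,np.linalg.norm((H-P)[:2]))
a,b,c=q(53,172,.17),q(60,530,.17),q(137,170,.17)
d=b-a;yst=d[:2]/np.linalg.norm(d[:2]);print("head len",np.linalg.norm(d),"width",np.linalg.norm(c-a),"yaw of +y",np.degrees(np.arctan2(yst[1],yst[0])))
e1,e2=q(180,540,.015),q(485,525,.015);d2=(e1-e2)[:2];print("base near edge dir (+x)",np.degrees(np.arctan2(d2[1],d2[0])))
print("base corner",e2,"head corners",a,b,c)
for src in ("head","base"):
    xs=np.array([yst[1],-yst[0]]) if src=="head" else d2/np.linalg.norm(d2)
    ys=np.array([-xs[1],xs[0]])
    S1=H[:2]+.125*xs+.110*ys; S2=e2[:2]+.155*xs-.135*ys
    S3=b[:2]-.172*xs
    g=P[:2]-H[:2];print(src,np.degrees(np.arctan2(xs[1],xs[0])),"S",S1,S2,S3,(S3-S1)@ys,"guard",np.arctan2(-(g@xs),g@ys))
E
```

```text
hinge [0.69128407 0.07139183 0.188     ] post [0.50336302 0.02775993 0.222     ] 0.19291982934857255
head len 0.26830686425826933 width 0.06299740301437393 yaw of +y -174.94301302802882
base near edge dir (+x) 94.4872367040885
base corner [0.44902365 0.03994043 0.015     ] head corners [0.69250015 0.3694103  0.17      ] [0.42523766 0.34575999 0.17      ] [0.69573572 0.30649605 0.17      ]
head 95.0569869719712 S [0.57069392 0.18620915] [0.56983545 0.20623687] [0.44039886 0.17442949] 0.1308262251393832 guard 0.13987873980018495
base 94.4872367040885 S [0.57184161 0.1874026 ] [0.57148311 0.20502732] [0.43869443 0.1742872 ] 0.13376516957157097 guard 0.14982275788885757
```

Call:
drive_tool(
  increments=[
    [[1,0,0,-0.5,0],[1,0,0,-1,0],[1,0,0,-1,0]],
  ],
  squeeze=15,
)

```text
time_s: 0.48
tcp_pos: [0.1747, 0.6541, 0.336]
eef_rot: [-179.5, 0.1, -14.9]
contact_force: [0.3, 0.1, -0.8]
gripper_width: 0.0875
gripper_force: 0.0
```

Call:
drive_tool(
  increments=[
    [[1,0.31,0.33,0,0],[1,0.62,0.66,0,0],[1,0.92,1.0,0,0]],
  ],
)

```text
time_s: 0.85
tcp_pos: [0.2502, 0.5059, 0.3289]
eef_rot: [179.9, -0.0, -14.9]
contact_force: [1.1, -0.0, 0.2]
gripper_width: 0.0876
gripper_force: 0.0
```

Call:
drive_tool(
  increments=[
    [[1,0.31,0.33,0,0],[1,0.62,0.66,0,0],[1,0.92,1.0,0,0]],
  ],
)

```text
time_s: 1.23
tcp_pos: [0.3258, 0.3614, 0.3293]
eef_rot: [180.0, 0.0, -14.9]
contact_force: [0.7, 0.5, 0.3]
gripper_width: 0.0876
gripper_force: 0.0
```

Call:
drive_tool(
  increments=[
    [[1,0.31,0.33,0,0],[1,0.62,0.66,0,0],[1,0.92,1.0,0,0]],
  ],
)

```text
time_s: 1.6
tcp_pos: [0.4014, 0.2171, 0.3295]
eef_rot: [180.0, 0.0, -14.9]
contact_force: [0.8, 0.2, 0.2]
gripper_width: 0.0878
gripper_force: 0.0
```

Call:
drive_tool(
  increments=[
    [[1,0.31,0.33,0,0],[1,0.62,0.66,0,-0.028],[1,0.92,1.0,0,-0.056],[1,0.92,1.0,0,-0.056]],
  ],
)

```text
time_s: 2.1
tcp_pos: [0.4773, 0.0719, 0.329]
eef_rot: [180.0, 0.1, 5.2]
contact_force: [-0.7, 0.7, -0.7]
gripper_width: 0.0879
gripper_force: 0.0
```

Call:
drive_tool(
  increments=[
    [[1,0.18,0.38,0,0],[1,0.18,0.38,0,0]],
  ],
)

```text
time_s: 2.35
tcp_pos: [0.503, 0.0289, 0.3288]
eef_rot: [180.0, 0.1, 5.0]
contact_force: [-0.6, 0.2, -0.7]
gripper_width: 0.0875
gripper_force: 0.0
```

```bash
python3 - <<'E'
from h import *
s=r.get_state();m=camera_model("wrist");im=capture("wrist");cv2.imwrite("pics/w1.png",im[:,:,::-1])
print(s["tcp_pos"],s["eef_rot"])
print("pred",proj(m,[[.5034,.0278,.248],[.5034,.0278,.19]]))
for b in blobs(im,(100,120,50),(130,255,255)): print(b, onz(m,b[1],.24))
for b in blobs(im,(0,100,60),(8,255,255)): print("red",b, onz(m,b[1],.13))
E
```

```text
[0.5030465  0.02885934 0.32876988] [1.79954475e+02 1.22545561e-01 5.01872760e+00]
pred [[253.02429587 195.23387732]
 [252.86801633 180.68340669]]
([484, 21, 28, 79, 1632], [500.5, 59.2]) [ 0.63589675 -0.16665437  0.24      ]
([245, 175, 19, 30, 460], [253.9, 189.9]) [0.50634505 0.02721427 0.24      ]
red ([133, 136, 19, 14, 221], [141.6, 142.4]) [0.5267117  0.17108821 0.13      ]
```

View pics/w1.png

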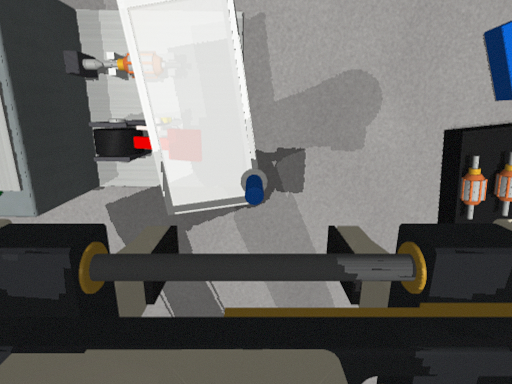

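The post is at (254,190), within 1–5 px of prediction, and the paddle shows through the flange at (187,145). I'll descend and grip.

Call:
drive_tool(
  increments=[
    [[1,0,0,0.45,0],[1,0,0,0.89,0],[1,0,0,0.89,0],[-1,0,0,0.89,0],[-1,0,0,0.89,0]],
  ],
)

```text
time_s: 3.02
tcp_pos: [0.5039, 0.0318, 0.2256]
eef_rot: [-180.0, -0.2, 5.3]
contact_force: [0.4, -0.9, 0.0]
gripper_width: 0.0727
gripper_force: 0.0
```

Call:
drive_tool(
  increments=[
    [[-1,0,0,0,0],[-1,0,0,0,0],[-1,0,0,0,0],[-1,0,0,0,0]],
  ],
)

```text
time_s: 3.52
tcp_pos: [0.5026, 0.031, 0.2232]
eef_rot: [180.0, -0.0, 5.2]
contact_force: [0.3, -0.5, 0.0]
gripper_width: 0.0331
gripper_force: 0.0
```

Call:
drive_tool(
  increments=[
    [[-1,0,0,0,0],[-1,0,0,0,0],[-1,0,0,0,0],[-1,0,0,0,0]],
  ],
)

```text
time_s: 4.03
tcp_pos: [0.5025, 0.031, 0.2231]
eef_rot: [180.0, 0.0, 5.2]
contact_force: [-0.9, -1.1, 0.4]
gripper_width: 0.0172
gripper_force: 15.0
```

```bash
python3 - <<'E'
from h import *
p=r.get_state()["tcp_pos"][:2]
H=np.array([.6913,.0714]);
for xa in (95,):
    xs=np.array([np.cos(np.radians(xa)),np.sin(np.radians(xa))]);ys=np.array([-xs[1],xs[0]])
    R=.195;g=p-H;print(p,np.linalg.norm(g),"th0",np.arctan2(-g@xs,g@ys))
    tx=np.array([.996,.0872]);ty=np.array([.0872,-.996])
    prev=p
    for th in (.25,.4,.55,.7,.85,1,1.15,1.3,1.45,1.6):
        w=H+R*(-np.sin(th)*xs+np.cos(th)*ys); print(th,w.round(4),np.round([(w-p)@tx/.12,(w-p)@ty/.12],3))
E
```

```text
[0.5024581  0.03096044] 0.1931233311111019 th0 0.12369239419579847
0.25 [0.5073 0.0069] [0.023 0.203]
0.4 [ 0.519  -0.0199] [0.1   0.434]
0.55 [ 0.5346 -0.0446] [0.212 0.651]
0.7 [ 0.5537 -0.0667] [0.354 0.848]
0.85 [ 0.5759 -0.0858] [0.524 1.022]
1 [ 0.6006 -0.1012] [0.719 1.169]
1.15 [ 0.6275 -0.1129] [0.933 1.284]
1.3 [ 0.6557 -0.1203] [1.162 1.367]
1.45 [ 0.6848 -0.1235] [1.401 1.414]
1.6 [ 0.714  -0.1223] [1.644 1.426]
```

Call:
drive_tool(
  increments=[
    [[-1,0.02,0.2,0,0],[-1,0.1,0.43,0,0],[-1,0.21,0.65,0,0],[-1,0.35,0.85,0,0]],
  ],
)

```text
time_s: 4.53
tcp_pos: [0.5552, -0.0664, 0.2231]
eef_rot: [-179.9, -0.1, 5.2]
contact_force: [4.3, 6.7, -1.5]
gripper_width: 0.0168
gripper_force: 15.0
```

Call:
drive_tool(
  increments=[
    [[-1,0.17,0.17,0,0],[-1,0.36,0.32,0,0],[-1,0.58,0.44,0,0],[-1,0.81,0.52,0,0]],
  ],
)

```text
time_s: 5.03
tcp_pos: [0.6574, -0.1199, 0.2231]
eef_rot: [-179.9, -0.0, 5.2]
contact_force: [-0.3, 5.4, 3.1]
gripper_width: 0.0173
gripper_force: 15.0
```

Call:
drive_tool(
  increments=[
    [[-1,0.24,0.05,0,0],[-1,0.48,0.06,0,0],[-1,0.48,0.06,0,0]],
  ],
)

```text
time_s: 5.4
tcp_pos: [0.7166, -0.1214, 0.2229]
eef_rot: [180.0, -0.1, 5.3]
contact_force: [0.1, 0.7, 1.6]
gripper_width: 0.017
gripper_force: 15.0
```

Call:
drive_tool(
  increments=[
    [[0.1,0,0,0,0],[0.1,0,0,0,0],[0.1,0,0,0,0],[0.1,0,0,0,0],[0.1,0,0,0,0]],
  ],
)

```text
time_s: 6.02
tcp_pos: [0.7141, -0.122, 0.2233]
eef_rot: [180.0, -0.0, 5.2]
contact_force: [-0.2, 0.5, -0.0]
gripper_width: 0.0484
gripper_force: 0.0
```

Call:
drive_tool(
  increments=[
    [[-0.2,0,0,-0.4,0],[-0.2,0,0,-0.8,0],[-1,-0.35,-0.3,-0.8,0],[-1,-0.7,-0.6,-0.8,0],[-1,-1,-0.9,-0.8,0]],
  ],
)

```text
time_s: 6.65
tcp_pos: [0.5833, -0.0247, 0.3193]
eef_rot: [-180.0, -0.0, 5.2]
contact_force: [-0.2, 1.5, 0.4]
gripper_width: 0.0107
gripper_force: 0.0
```

```bash
python3 - <<'E'
from h import *
s=r.get_state();m=camera_model("wrist");im=capture("wrist");t=capture("top")
cv2.imwrite("pics/w2.png",np.vstack([im,t[90:300,:]])[:, :, ::-1])
print(s["tcp_pos"],s["eef_rot"],s["gripper_width"])
mt=camera_model("top")
for n,i,mm in(("w",im,m),("t",t,mt)):
  for b in blobs(i,(0,120,60),(8,255,255)): print(n,b, onz(mm,b[1],.12))
  for b in blobs(i,(100,120,50),(130,255,255)): print(n,"blue",b, onz(mm,b[1],.23))
E
```

```text
[ 0.58334521 -0.02466349  0.31933948] [-1.7999105e+02 -3.0825569e-02  5.1926825e+00] 0.010675772482607832
w ([93, 187, 64, 34, 1284], [131.2, 201.8]) [0.52646766 0.13300808 0.12      ]
w blue ([358, 34, 47, 34, 948], [381.6, 50.7]) [ 0.71466129 -0.12038731  0.23      ]
w blue ([441, 64, 71, 87, 4483], [477.5, 107.8]) [ 0.67756522 -0.21268056  0.23      ]
t ([218, 190, 21, 14, 204], [229.4, 196.3]) [0.52922757 0.12221206 0.12      ]
t blue ([139, 65, 41, 35, 1268], [159.0, 81.9]) [0.84246683 0.33078877 0.23      ]
t blue ([217, 67, 38, 34, 1085], [234.6, 81.9]) [0.84800719 0.11154432 0.23      ]
t blue ([362, 137, 36, 39, 781], [379.7, 156.3]) [ 0.63841918 -0.30330759  0.23      ]
t blue ([17, 150, 18, 14, 197], [25.4, 156.5]) [0.61053668 0.69493123 0.23      ]
```

View pics/w2.png

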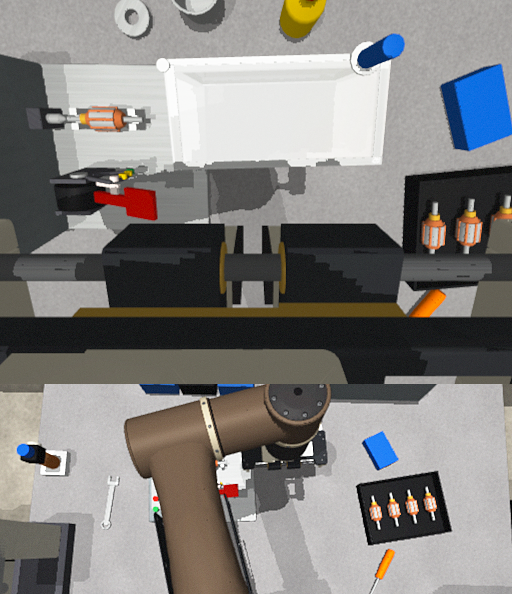

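The guard is about 90° open (clear box at 160–390, 57–165), and the red paddle's face is at wrist pixels (122–157, 189–220), with the hub to its left at (75,195).

```bash
python3 - <<'E'
from h import *
m=camera_model("wrist")
xs=np.array([np.cos(np.radians(95)),np.sin(np.radians(95))]);ys=np.array([-xs[1],xs[0]])
S0=np.array([.572,.187])
# paddle inner/outer heights at rest: r=86,134 -> z
z=lambda rr:.085+rr*np.sin(.4)+.004*np.cos(.4)
cs=[((122,189),.086),((156,193),.134),((157,220),.134),((124,214),.086)]
pts=[]
for uv,rr in cs:
    p=onz(m,uv,z(rr));pts.append(p[:2]);print(uv,p.round(4),"station",np.r_[(p[:2]-S0)@xs,(p[:2]-S0)@ys].round(4))
c=np.mean(pts,0);print("centre",c,"-> S",c+.101*xs-.05*ys)
print("len",np.linalg.norm(pts[0]-pts[1]),"wid",np.linalg.norm(pts[1]-pts[2]))
E
```

```text
(122, 189) [0.5419 0.1461 0.1222] station [-0.0381  0.0335]
(156, 193) [0.5463 0.0953 0.1409] station [-0.0891  0.0336]
(157, 220) [0.51   0.0938 0.1409] station [-0.0874  0.0699]
(124, 214) [0.5069 0.1443 0.1222] station [-0.0369  0.0686]
centre [0.52627722 0.11988841] -> S [0.56728423 0.22486187]
len 0.050972237609796384 wid 0.036312850947370016
```

The paddle's size checks out (51 × 36 mm measured, and the axle's x was never specified). I'll aim at about 118 mm radius: (0.528, 0.103).

Call:
drive_tool(
  increments=[
    [[-1,-0.18,-0.5,0,0],[-1,-0.36,-1,0,0],[-1,-0.36,-1,0.4,0],[-1,-0.36,-1,0.8,0],[-1,-0.36,-1,0.8,0]],
  ],
)

```text
time_s: 7.38
tcp_pos: [0.5289, 0.0895, 0.2203]
eef_rot: [179.9, 0.4, 5.2]
contact_force: [-0.3, -0.6, 1.0]
gripper_width: 0.0006
gripper_force: 0.0
```

Call:
drive_tool(
  increments=[
    [[-1,0,-0.1,0.2,0],[-1,0,-0.1,0.4,0],[-1,0,-0.1,0.4,0]],
  ],
)

```text
time_s: 7.75
tcp_pos: [0.5302, 0.1019, 0.1758]
eef_rot: [180.0, 0.0, 5.2]
contact_force: [0.0, -0.3, 0.1]
gripper_width: 0.0006
gripper_force: 0.0
```

```bash
python3 - <<'E'
from h import *
s=r.get_state();print(s["tcp_pos"],s["contact_force"],s["gripper_width"])
w=capture("wrist");c=capture("scene")
cv2.imwrite("pics/c2.png",np.vstack([w[:330,:],cv2.resize(c[150:300,220:370],(270,270)).repeat(1,0) if 0 else np.pad(cv2.resize(c[160:290,225:370],(290,260)),((0,0),(0,222),(0,0)))])[:,:,::-1])
E
```

```text
[0.53022667 0.10193787 0.17578838] [ 0.03294355 -0.26972984  0.05356372] 0.0005788483034199383
```

View pics/c2.png

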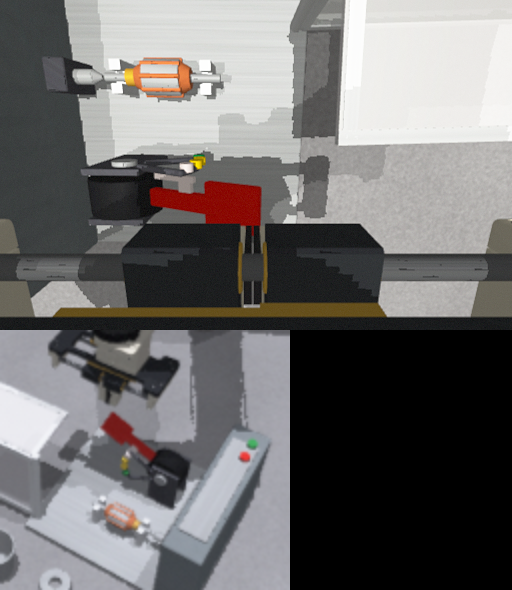

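The fingers (col 252) stand over the paddle's outer half (205–262), lined up with it, and the rotor and guard are clear. Pressing now.

Call:
drive_tool(
  increments=[
    [[-1,0,0,0.15,0],[-1,0,0,0.27,0],[-1,0,0,0.39,0],[-1,0,0,0.51,0],[-1,0,0,0.6,0]],
  ],
)

```text
time_s: 8.48
tcp_pos: [0.53, 0.1015, 0.1027]
eef_rot: [179.9, 0.0, 5.2]
contact_force: [0.5, -0.4, 1.8]
gripper_width: 0.0003
gripper_force: 0.8
```

Call:
drive_tool(
  increments=[
    [[-1,0,0,0.08,0],[-1,0,0,0.16,0],[-1,0,0,0.24,0],[-1,0,0,0.24,0]],
  ],
)

```text
time_s: 8.98
tcp_pos: [0.5297, 0.1022, 0.0737]
eef_rot: [180.0, 0.0, 5.2]
contact_force: [-1.0, -2.4, 3.4]
gripper_width: 0.0007
gripper_force: 1.5
```

Call:
drive_tool(
  increments=[
    [[-1,0,0,0.04,0],[-1,0,0,0.08,0],[-1,0,0,0.08,0]],
  ],
)

```text
time_s: 9.35
tcp_pos: [0.5299, 0.1023, 0.0645]
eef_rot: [-180.0, 0.0, 5.2]
contact_force: [-1.5, -1.9, 3.8]
gripper_width: 0.0004
gripper_force: 1.9
```

```bash
python3 - <<'E'
from h import *
s=r.get_state();print(s["tcp_pos"],s["contact_force"],s["gripper_width"])
w=capture("wrist");c=capture("scene")
a=cv2.resize(w[100:250,40:300],(780,450),interpolation=cv2.INTER_CUBIC)
cv2.imwrite("pics/c3.png",a[:,:,::-1])
cv2.imwrite("pics/c4.png",cv2.resize(c[170:280,230:360],(780,600),interpolation=cv2.INTER_CUBIC)[:,:,::-1])
E
```

```text
[0.52985348 0.10232301 0.06454523] [-1.46087359 -1.93112179  3.77793313] 0.0004455794389541893
```

View pics/c3.png

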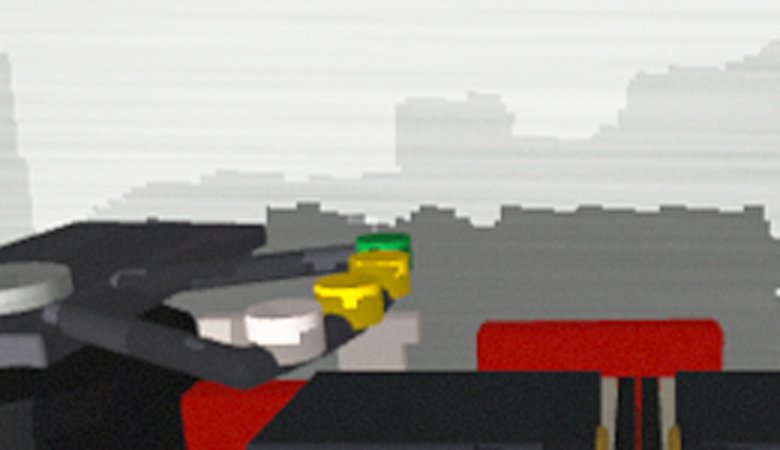

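View pics/c4.png

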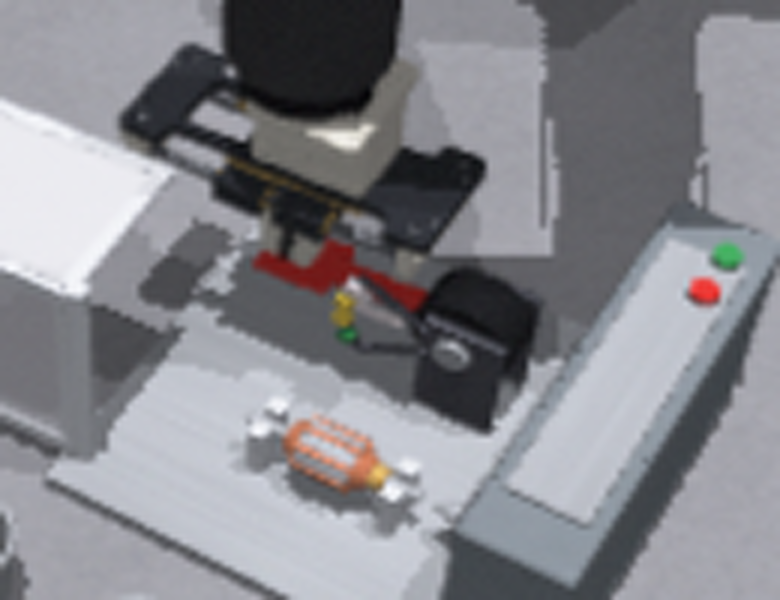

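The scene crop shows the thin pointer running from the hub (450,350) to the green peg (345,338). The paddle's outer corner is at (255,262) there, and in the wrist crop the paddle spans 480–722 at row 322. I'll check the angle from these numbers.

```bash
python3 - <<'E'
from h import *
ms,mw=camera_model("scene"),camera_model("wrist")
xs=np.array([np.cos(np.radians(95)),np.sin(np.radians(95)),0]);ys=np.array([-xs[1],xs[0],0]);Z=np.array([0,0,1.])
A=np.array([.5175,.2206,.085])
def P(r,y,q,t=.004):
    a=.4-q; return A-xs*(r*np.cos(a)-t*np.sin(a))+Z*(r*np.sin(a)+t*np.cos(a))+ys*y
print("obs scene outer corner (272.5,218.0); wrist inner,outer far corners (200,207),(280.7,207)")
for q in (.55,.65,.75,.85):
    print(q,proj(ms,[P(.134,-.02,q),P(.134,.02,q)]).round(1).tolist(),proj(mw,[P(.086,-.02,q),P(.134,-.02,q)]).round(1).tolist(), "tip contact z", (P(.1,0,q))[2].round(4))
# rest checks with tip geometry
d=(np.r_[r.get_state()["tcp_pos"][:2],0]-A);print("tool station rel axle",d@xs,d@ys)
for e in(.021,.019,.015):
    X=-(d@xs)-e;zt=r.get_state()["tcp_pos"][2]-.011
    from scipy.optimize import brentq
    print(e,"q",brentq(lambda q:.085+np.tan(.4-q)*X+.004/np.cos(.4-q)-zt,.4,1.1))
E
```

```text
obs scene outer corner (272.5,218.0); wrist inner,outer far corners (200,207),(280.7,207)
0.55 [[271.8, 219.1], [277.3, 211.5]] [[195.4, 209.2], [274.9, 205.7]] tip contact z 0.074
0.65 [[272.2, 221.6], [277.7, 214.0]] [[195.9, 204.8], [270.0, 199.5]] tip contact z 0.0641
0.75 [[273.0, 224.2], [278.4, 216.6]] [[195.0, 200.9], [263.8, 194.2]] tip contact z 0.0545
0.85 [[274.0, 226.8], [279.4, 219.3]] [[192.8, 197.3], [256.6, 189.6]] tip contact z 0.0451
tool station rel axle -0.11891119232823358 -0.002020487926523136
0.021 q 0.7469356856067837
0.019 q 0.7404321229453087
0.015 q 0.7281087741794608
```

The image evidence (about 0.5) and the tip height (about 0.75) disagree. I'll refine the axle estimate by triangulating from the unpressed scene and wrist views.

```bash
python3 - <<'E'
from h import *
ms,mw=camera_model("scene"),camera_model("wrist")
xs=np.array([np.cos(np.radians(95)),np.sin(np.radians(95)),0]);ys=np.array([-xs[1],xs[0],0]);Z=np.array([0,0,1.])
A=np.array([.5175,.2206,.085])
def P(r,y,q,t=.004):
    a=.4-q; return A-xs*(r*np.cos(a)-t*np.sin(a))+Z*(r*np.sin(a)+t*np.cos(a))+ys*y
c=cv2.imread("pics/c2.png")[330:,:290];c=cv2.resize(c,(145,130))
def poly(im,off,lab):
    h=cv2.cvtColor(im,cv2.COLOR_BGR2HSV);k=cv2.inRange(h,(0,130,50),(8,255,255))|cv2.inRange(h,(174,130,50),(180,255,255))
    cs=sorted(cv2.findContours(k,cv2.RETR_EXTERNAL,cv2.CHAIN_APPROX_NONE)[0],key=cv2.contourArea)[::-1][:2]
    for q in cs: print(lab,cv2.contourArea(q),(cv2.approxPolyDP(q,1.5,True)[:,0]+off).tolist())
poly(c,(225,160),"rest")
poly(capture("scene")[:,:,::-1],(0,0),"now")
poly(capture("wrist")[:,:,::-1],(0,0),"now wrist")
for q in (0,.5,.75): print(q,"scene o-,o+,i+,i-",proj(ms,[P(.134,-.02,q),P(.134,.02,q),P(.086,.02,q),P(.086,-.02,q),P(.134,-.02,q,-.004),P(.086,-.02,q,-.004)]).round(1).tolist())
print("hub centre scene",proj(ms,A), "cheek top",proj(ms,A+Z*.032))
E
```

```text
rest 170.0 [[280, 202], [276, 208], [283, 215], [291, 216], [300, 225], [302, 221], [292, 214], [286, 205]]
rest 9.0 [[345, 222], [349, 224], [347, 221]]
now 86.0 [[272, 218], [283, 223], [288, 219], [298, 226], [300, 225], [300, 223], [289, 219], [288, 215], [285, 214], [281, 219], [274, 216]]
now 37.5 [[186, 231], [186, 237], [191, 237], [192, 233]]
now wrist 1405.5 [[280, 210], [276, 206], [202, 207], [199, 210], [199, 223], [239, 223], [246, 227], [246, 225], [250, 225], [252, 253], [253, 226], [266, 223], [280, 223]]
now wrist 720.5 [[102, 252], [120, 253], [122, 247], [142, 227], [131, 226], [124, 229], [111, 226], [105, 227], [100, 232]]
0 scene o-,o+,i+,i- [[275.3, 207.5], [281.1, 199.8], [292.0, 208.4], [286.5, 216.3], [274.4, 208.5], [285.6, 217.2]]
0.5 scene o-,o+,i+,i- [[271.7, 217.8], [277.3, 210.3], [289.1, 214.9], [283.7, 222.7], [271.8, 219.3], [283.7, 224.2]]
0.75 scene o-,o+,i+,i- [[273.0, 224.2], [278.4, 216.6], [289.7, 219.0], [284.3, 226.8], [273.6, 225.7], [284.9, 228.4]]
hub centre scene [[308.69320555 228.42747338]] cheek top [[309.69616185 222.78417245]]
```

```bash
python3 - <<'E'
from h import *
ms=camera_model("scene");s=r.get_state();print(s["tcp_pos"],s["contact_force"],s["gripper_force"])
t=s["tcp_pos"]
for z in (.0535,.065,.08,.1): print(z,(proj(ms,[[t[0],t[1],z]])-[230,170])*[6,600/110])
im=capture("scene")[195:240,258:318]
pp=cv2.resize(im,(800,600),interpolation=cv2.INTER_LANCZOS4);cv2.imwrite("pics/c5.png",pp[:,:,::-1])
for y in (.123,.081):print("c5 finger edge tip",(proj(ms,[[t[0],y,.0535],[t[0],y,.08]])-[258,195])*13.33)
E
```

```text
[0.52988034 0.10235061 0.06491865] [-0.02979211 -1.26601406  4.25191458] 1.824147995794192
0.0535 [[285.56507252 272.27872055]]
0.065 [[286.39058862 261.56958397]]
0.08 [[287.48356627 247.39076057]]
0.1 [[288.97019243 228.10527045]]
c5 finger edge tip [[325.13249025 368.85496093]
 [330.3900062  308.21425744]]
c5 finger edge tip [[195.8833634  294.66921751]
 [199.14136669 233.6689599 ]]
```

View pics/c5.png

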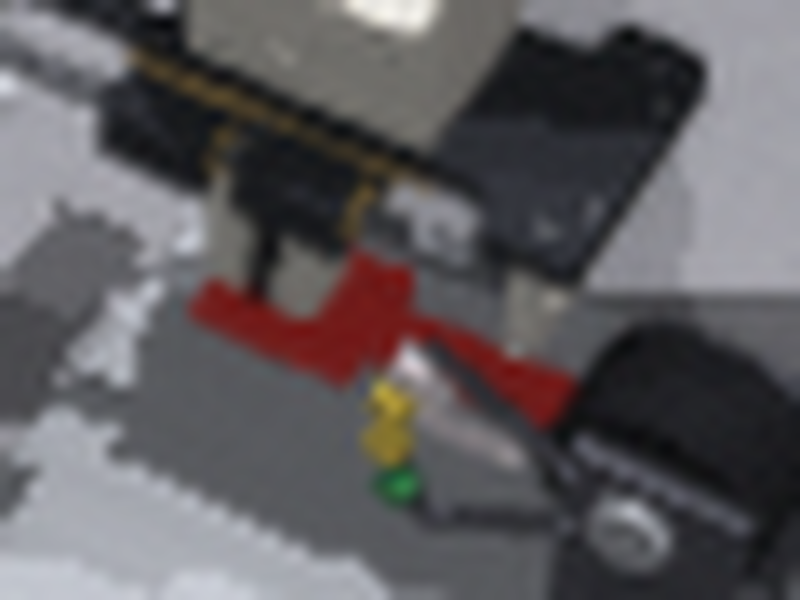

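The fingers stand on the paddle, with tips near (205–325, 283–315) in this crop. The paddle outline still fits about 0.5 better than 0.75, so I'll go a little further down and watch force and outline.

Call:
drive_tool(
  increments=[
    [[-1,0,0,0.03,0],[-1,0,0,0.06,0],[-1,0,0,0.06,0]],
  ],
)

```text
time_s: 9.98
tcp_pos: [0.53, 0.1027, 0.0574]
eef_rot: [-180.0, -0.0, 5.2]
contact_force: [-1.9, 0.5, 5.7]
gripper_width: 0.0002
gripper_force: 2.8
```

```bash
cat > q.py <<'E'
from h import *
ms=camera_model("scene");mw=camera_model("wrist")
xs=np.array([np.cos(np.radians(95)),np.sin(np.radians(95)),0]);ys=np.array([-xs[1],xs[0],0]);Z=np.array([0,0,1.])
A=np.array([.5175,.2206,.085])
def P(r,y,q,t=.004):
    a=.4-q; return A-xs*(r*np.cos(a)-t*np.sin(a))+Z*(r*np.sin(a)+t*np.cos(a))+ys*y
def poly(im,n=1):
    h=cv2.cvtColor(im,cv2.COLOR_RGB2HSV);k=cv2.inRange(h,(0,130,50),(8,255,255))|cv2.inRange(h,(174,130,50),(180,255,255))
    for q in sorted(cv2.findContours(k,cv2.RETR_EXTERNAL,cv2.CHAIN_APPROX_NONE)[0],key=cv2.contourArea)[::-1][:n]: print(cv2.contourArea(q),cv2.approxPolyDP(q,1.2,True)[:,0].tolist())
if __name__=="__main__":
    s=r.get_state();print(s["tcp_pos"],s["contact_force"],s["moment"],s["gripper_force"],s["time_s"])
    poly(capture("scene"));poly(capture("wrist"))
    for q in (.5,.6,.7,.8,.9): print(q,"scene o-top,o-bot,i-bot",proj(ms,[P(.134,-.02,q),P(.134,-.02,q,-.004),P(.086,-.02,q,-.004)]).round(1).tolist(),"wrist i-,o-",proj(mw,[P(.086,-.02,q),P(.134,-.02,q)]).round(1).tolist())
E
python3 q.py
```

```text
[0.53004139 0.10266913 0.05743153] [-1.86313032  0.46564585  5.7453523 ] [ 0.46539235  0.7196853  -0.00364027] 2.805330001283437 9.975
70.0 [[273, 218], [273, 220], [282, 224], [288, 219], [298, 226], [300, 225], [299, 223], [296, 224], [295, 222], [289, 220], [285, 215], [281, 220]]
1394.0 [[279, 210], [276, 206], [201, 208], [198, 211], [198, 223], [239, 223], [240, 225], [250, 225], [252, 253], [253, 226], [264, 225], [266, 223], [279, 223]]
0.5 scene o-top,o-bot,i-bot [[271.7, 217.8], [271.8, 219.3], [283.7, 224.2]] wrist i-,o- [[192.6, 216.2], [278.4, 213.6]]
0.6 scene o-top,o-bot,i-bot [[272.0, 220.3], [272.3, 221.8], [284.0, 225.8]] wrist i-,o- [[194.0, 211.2], [273.9, 206.4]]
0.7 scene o-top,o-bot,i-bot [[272.6, 222.9], [273.1, 224.4], [284.5, 227.5]] wrist i-,o- [[193.8, 206.6], [268.0, 200.1]]
0.8 scene o-top,o-bot,i-bot [[273.5, 225.5], [274.1, 227.1], [285.2, 229.2]] wrist i-,o- [[192.3, 202.6], [261.0, 194.8]]
0.9 scene o-top,o-bot,i-bot [[274.7, 228.1], [275.5, 229.7], [286.1, 231.0]] wrist i-,o- [[189.5, 199.0], [253.2, 190.3]]
```

Call:
drive_tool(
  increments=[
    [[-1,0,0,0.025,0],[-1,0,0,0.05,0],[-1,0,0,0.05,0]],
  ],
)

```text
time_s: 10.45
tcp_pos: [0.5302, 0.103, 0.0516]
eef_rot: [-179.9, -0.1, 5.2]
contact_force: [-1.7, 2.4, 6.1]
gripper_width: 0.0007
gripper_force: 2.8
```

```bash
python3 q.py
```

```text
[0.53023528 0.10303897 0.05162326] [-1.6945869   2.35836262  6.07532276] [0.97684649 0.83808452 0.03544177] 2.839554303791374 10.45
55.0 [[288, 217], [284, 216], [281, 221], [275, 219], [273, 221], [283, 225], [287, 221]]
1354.0 [[278, 211], [275, 206], [199, 209], [197, 211], [197, 223], [239, 223], [240, 225], [250, 225], [252, 253], [253, 226], [264, 225], [266, 223], [277, 223]]
0.5 scene o-top,o-bot,i-bot [[271.7, 217.8], [271.8, 219.3], [283.7, 224.2]] wrist i-,o- [[191.1, 220.4], [279.9, 217.6]]
0.6 scene o-top,o-bot,i-bot [[272.0, 220.3], [272.3, 221.8], [284.0, 225.8]] wrist i-,o- [[192.7, 214.9], [275.2, 209.8]]
0.7 scene o-top,o-bot,i-bot [[272.6, 222.9], [273.1, 224.4], [284.5, 227.5]] wrist i-,o- [[192.5, 210.1], [269.0, 203.2]]
0.8 scene o-top,o-bot,i-bot [[273.5, 225.5], [274.1, 227.1], [285.2, 229.2]] wrist i-,o- [[191.0, 205.8], [261.8, 197.5]]
0.9 scene o-top,o-bot,i-bot [[274.7, 228.1], [275.5, 229.7], [286.1, 231.0]] wrist i-,o- [[188.2, 201.9], [253.7, 192.7]]
```

```bash
python3 - <<'E'
from q import *
im=capture("wrist");s=r.get_state()["tcp_pos"]
c=cv2.resize(im[180:330,170:370],(800,600),interpolation=cv2.INTER_CUBIC);cv2.imwrite("pics/c6.png",c[:,:,::-1])
f=lambda p:((proj(mw,p)-[170,180])*4).round().tolist()
tx=np.array([.996,.087,0]);ty=np.array([.087,-.996,0])
for h in (-.011,0,.02,.055): print(h,f([s+Z*h, s+Z*h+tx*.0095, s+Z*h+tx*.0095+ty*.021, s+Z*h+tx*.0095-ty*.021]))
print("paddle .6",f([P(.134,-.02,.6),P(.134,.02,.6),P(.086,.02,.6),P(.086,-.02,.6)]))
print("paddle .8",f([P(.134,-.02,.8),P(.134,.02,.8),P(.086,.02,.8),P(.086,-.02,.8)]))
print("cam",ray(mw,(256,192)))
E
```

```text
-0.011 [[327.0, 176.0], [327.0, 123.0], [452.0, 124.0], [202.0, 123.0]]
0 [[327.0, 201.0], [327.0, 146.0], [459.0, 146.0], [195.0, 145.0]]
0.02 [[327.0, 255.0], [327.0, 194.0], [474.0, 194.0], [179.0, 193.0]]
0.055 [[326.0, 386.0], [326.0, 312.0], [511.0, 312.0], [141.0, 311.0]]
paddle .6 [[421.0, 119.0], [414.0, 360.0], [104.0, 392.0], [91.0, 139.0]]
paddle .8 [[367.0, 70.0], [364.0, 285.0], [97.0, 336.0], [84.0, 103.0]]
cam (array([0.60310768, 0.1090758 , 0.22658896]), array([-0.26052787, -0.03536874, -0.96492797]))
```

View pics/c6.png

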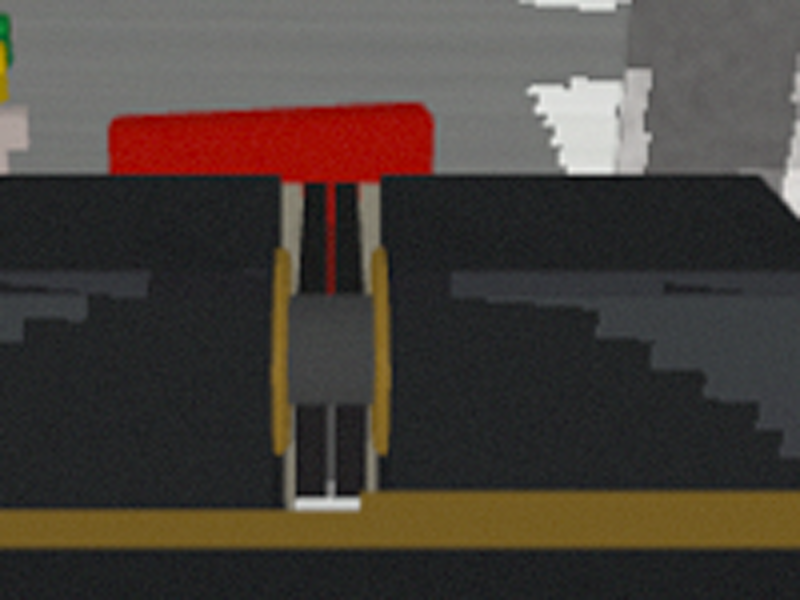

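The paddle spans 110–432 at rows 103–118, unobstructed. The closed tips therefore sit higher than the stated offset, and the dial is at about 0.62. I'll slide out 15 mm so the gripper body clears the cheek plates, then continue down.

Call:
drive_tool(
  increments=[
    [[-1,0,0.06,0,0],[-1,0,0.12,0,0],[-1,0,0.12,0.04,0],[-1,0,0.12,0.08,0],[-1,0,0.12,0.08,0]],
  ],
)

```text
time_s: 11.22
tcp_pos: [0.5322, 0.0886, 0.0421]
eef_rot: [-180.0, -0.1, 5.2]
contact_force: [2.1, 1.7, 4.3]
gripper_width: 0.0002
gripper_force: 2.0
```

```bash
python3 q.py
```

```text
[0.5321725  0.08859257 0.04210585] [2.10135413 1.65074214 4.26522097] [ 0.72046622 -0.56509585 -0.00553232] 2.025499877636321 11.225
70.0 [[273, 222], [283, 226], [288, 219], [281, 216], [277, 222]]
1070.5 [[251, 212], [247, 208], [176, 212], [168, 214], [167, 219], [168, 223], [239, 223], [240, 225], [245, 226], [251, 224]]
0.5 scene o-top,o-bot,i-bot [[271.7, 217.8], [271.8, 219.3], [283.7, 224.2]] wrist i-,o- [[158.5, 228.3], [253.5, 225.1]]
0.6 scene o-top,o-bot,i-bot [[272.0, 220.3], [272.3, 221.8], [284.0, 225.8]] wrist i-,o- [[161.8, 222.1], [250.6, 216.3]]
0.7 scene o-top,o-bot,i-bot [[272.6, 222.9], [273.1, 224.4], [284.5, 227.5]] wrist i-,o- [[163.2, 216.6], [245.9, 208.9]]
0.8 scene o-top,o-bot,i-bot [[273.5, 225.5], [274.1, 227.1], [285.2, 229.2]] wrist i-,o- [[163.0, 211.8], [239.8, 202.6]]
0.9 scene o-top,o-bot,i-bot [[274.7, 228.1], [275.5, 229.7], [286.1, 231.0]] wrist i-,o- [[161.3, 207.6], [232.6, 197.3]]
```

Call:
drive_tool(
  increments=[
    [[-1,0,0,0.03,0],[-1,0,0,0.06,0],[-1,0,0,0.06,0],[-1,0,0,0.06,0]],
  ],
)

```text
time_s: 11.82
tcp_pos: [0.5312, 0.0878, 0.0348]
eef_rot: [180.0, 0.0, 5.2]
contact_force: [1.2, 0.2, 4.3]
gripper_width: 0.0004
gripper_force: 2.0
```

```bash
python3 q.py
```

```text
[0.53119565 0.08778817 0.03480664] [1.15069673 0.17864992 4.30028834] [ 0.36752171 -0.48514717 -0.01720174] 1.9768263680452947 11.825
69.0 [[274, 222], [274, 224], [284, 227], [287, 219], [281, 217], [277, 222]]
1140.0 [[246, 210], [244, 207], [240, 206], [168, 212], [162, 215], [163, 223], [239, 223], [240, 225], [246, 225]]
0.5 scene o-top,o-bot,i-bot [[271.7, 217.8], [271.8, 219.3], [283.7, 224.2]] wrist i-,o- [[152.0, 232.2], [252.1, 228.7]]
0.6 scene o-top,o-bot,i-bot [[272.0, 220.3], [272.3, 221.8], [284.0, 225.8]] wrist i-,o- [[155.9, 225.5], [249.1, 219.1]]
0.7 scene o-top,o-bot,i-bot [[272.6, 222.9], [273.1, 224.4], [284.5, 227.5]] wrist i-,o- [[157.6, 219.6], [244.3, 211.2]]
0.8 scene o-top,o-bot,i-bot [[273.5, 225.5], [274.1, 227.1], [285.2, 229.2]] wrist i-,o- [[157.6, 214.4], [238.1, 204.5]]
0.9 scene o-top,o-bot,i-bot [[274.7, 228.1], [275.5, 229.7], [286.1, 231.0]] wrist i-,o- [[156.1, 209.8], [230.7, 198.8]]
```

Call:
drive_tool(
  increments=[
    [[-1,0,0,0.012,0],[-1,0,0,0.025,0],[-1,0,0,0.025,0],[-1,0,0,0.025,0],[-1,0,0,0.025,0]],
  ],
)

```text
time_s: 12.55
tcp_pos: [0.5311, 0.0879, 0.0318]
eef_rot: [180.0, 0.0, 5.2]
contact_force: [1.0, 1.3, 5.2]
gripper_width: 0.0009
gripper_force: 2.2
```

```bash
cat >> q.py <<'E'
    h=cv2.cvtColor(capture("wrist"),cv2.COLOR_RGB2HSV);k=cv2.inRange(h,(0,130,50),(8,255,255))|cv2.inRange(h,(174,130,50),(180,255,255))
    u=np.arange(178,236);v=[np.argmax(k[190:,c])+190 for c in u];a=np.polyfit(u,v,1);print("wrist edge slope",a[0],"row@207",np.polyval(a,207))
    for q in np.arange(.6,.95,.05):
        p=proj(mw,[P(.09,-.02,q),P(.13,-.02,q)]);g=(p[1]-p[0]);print(round(q,2),round(g[1]/g[0],3),round(p[0,1]+g[1]/g[0]*(207-p[0,0]),1))
E
python3 q.py; python3 -c "
from h import *
im=capture('top');mt=camera_model('top');print(blobs(im,(100,120,50),(130,255,255),10))
m=camera_model('scene');c=capture('scene');print([ (b,onz(m,b[1],.22).round(3)) for b in blobs(c,(100,120,50),(130,255,255)) if 100<b[1][1]<215])"
```

```text
[0.53109204 0.08788948 0.03175896] [1.00945471 1.2810066  5.18465644] [ 0.5817704  -0.24537652  0.01369957] 2.185064422956202 12.55
64.5 [[274, 223], [275, 225], [284, 227], [287, 220], [280, 218], [277, 223]]
1124.5 [[245, 210], [243, 207], [238, 206], [161, 214], [161, 223], [239, 223], [240, 225], [245, 226]]
0.5 scene o-top,o-bot,i-bot [[271.7, 217.8], [271.8, 219.3], [283.7, 224.2]] wrist i-,o- [[150.1, 234.7], [252.4, 231.0]]
0.6 scene o-top,o-bot,i-bot [[272.0, 220.3], [272.3, 221.8], [284.0, 225.8]] wrist i-,o- [[154.2, 227.7], [249.3, 221.0]]
0.7 scene o-top,o-bot,i-bot [[272.6, 222.9], [273.1, 224.4], [284.5, 227.5]] wrist i-,o- [[156.1, 221.5], [244.4, 212.8]]
0.8 scene o-top,o-bot,i-bot [[273.5, 225.5], [274.1, 227.1], [285.2, 229.2]] wrist i-,o- [[156.1, 216.1], [238.1, 205.9]]
0.9 scene o-top,o-bot,i-bot [[274.7, 228.1], [275.5, 229.7], [286.1, 231.0]] wrist i-,o- [[154.6, 211.4], [230.6, 200.0]]
wrist edge slope -0.09151311944384641 row@207 209.2818296471745
0.6 -0.07 224.0
0.65 -0.085 220.1
0.7 -0.099 216.5
0.75 -0.112 213.0
0.8 -0.125 209.7
0.85 -0.137 206.6
0.9 -0.149 203.5
[([139, 65, 41, 35, 1256], [158.9, 81.8]), ([217, 67, 38, 35, 1213], [235.6, 83.5]), ([311, 124, 8, 11, 59], [314.4, 128.9]), ([362, 137, 37, 39, 785], [379.7, 156.3]), ([17, 150, 18, 14, 194], [25.3, 156.6])]
[(([465, 78, 47, 94, 2185], [494.3, 136.0]), array([-0.164,  0.596,  0.22 ])), (([141, 182, 28, 28, 530], [154.9, 195.4]), array([ 0.79 , -0.202,  0.22 ])), (([187, 184, 7, 16, 73], [190.2, 191.4]), array([ 0.711, -0.123,  0.22 ]))]
```

```bash
python3 -c "
from plant import job
print(job.close_job())"
```

```text
the job is handed in; nothing more can be done
None
```

I swung the guard open to about 1.6 rad, and the closed fingers were holding the paddle at about 0.73 rad (third click) with roughly 5 N when I handed the job in; the judging result was not shown. The dial angle comes from the camera images, because the closed fingertips sat about 25 mm higher than the stated offset. Separate readings ran from 0.68 to 0.80 rad, all inside the required 0.64–0.87.

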